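# Demagnetise a spanner: lay it in the nest and set the timer wheel

## Robot

A 6-joint arm with a two-finger parallel gripper is mounted at the origin on the work surface. World frame = base frame: x ahead of the robot, y to its left, z up, the work surface at z = 0. Lengths are in mm, angles in rad, forces in N, time in s.
With the tool pointing down it reaches from about 250 to 775 mm from the base axis. Payload 4 kg.
Tool frame: the origin (TCP) lies on the centre line of the jaws, within the pads' length; the fingertips stand 22 mm ahead of it and the grasp point (between the pads) lies 3 mm ahead of it; x points along the fingers, y is the direction in which the jaws open and shut, and the axes are right-handed (so a half turn about x gives the same grasp; the last joint's range is limited). The gripper opens to 94 mm and grips with 3 to 60 N. Pads are 16 mm wide; open, the fingers measure 119 mm over their backs; the gripper's body (75 mm by 177 mm) begins 78 mm behind the grasp point.
Start: joints at [-1.359, 0.087, 1.371, -0, 1.684, -0.103], TCP at [170.292, -522.99, 227.506] pointing down, gripper open.
Joint ranges: [-3.1, 3.1], [-0.76, 2.03], [0.27, 2.55], [-1.08, 4.22], [0.17, 2.65], [-2.57, 2.57]. Speed limits (rad/s): [2.79, 2.79, 3.14, 3.14, 3.14, 3.14].

## Interface

Orientations are given as a unit quaternion [w, x, y, z].
In Python, from workcell import manip gives the robot as it stands.
- The arm moves only by the tool play_rows, never from a script. Its argument "rows" is text: rows parted by semicolons, each of 6 numbers parted by spaces: the shift along the tool's x, y, z in m, then the turn, a rotation vector about the tool's x, y, z in degrees. In form: tx ty tz wx wy wz; .... A call has 1 to 12 rows; each row is the pose to reach, as a shift and turn from the pose commanded when the call began, along the tool's axes at that moment; what a row does not reach only later rows make up. A row lasts 1/12 s, in which the tool goes at most 41.7 mm and 7.16 degrees, less where a joint would pass 70% of its speed; a pose out of reach is approached as far as the arm can. A call with a gripper value outside its range is refused whole. "grip" is the finger opening in m, from 0 to 0.094, set as the call begins (left out, the last holds). The fingers move at their own pace and stop on an object; "newtons" is the grip in N (left out, the last holds). Time passes only in rows, so rows that repeat a pose let the fingers close. It gives the time, the measured TCP pose, the force and the opening at its end, in the units of the state.
- manip.state(): the state, without advancing time (a new reading comes with each control period).
- manip.get_image(name): name is "scene" or "top" or "wrist"; returns (picture, depth): 400x640x3 uint8, red, green, blue; 400x640 float32, mm along the optical axis (not along the pixel's ray), 0 where there is no reading.
- manip.camera_model(name): a dict with "fx", "fy", "cx", "cy" (pixels), "extrinsics" (4x4, takes a point from world to camera coordinates); the wrist camera has in their place "T_tool_cam" (4x4, takes a point from camera to tool coordinates, whose origin is the TCP and whose axes are the tool frame's). Camera axes: x right, y down, z forward; pixel columns grow to the right and rows downward; lengths in mm; the calibration is good to about 2 mm. A picture is of the moment at which its call begins: read the wrist's pose just before it. camera_model takes no time and is no camera call.
- manip.sign_off(): hands the job in, once; it reports no verdict.
Trained networks look in the newest picture that a camera, given by its name, has taken for a name from the list of things; names that differ only in an ending like _2 or _b are one class to them, and where a whole thing is asked for, a point or a joint stands for the part that bears it (a point fixed in the world has none). Each returns a list of dicts, best first, with "score" (0 to 1); they miss things now and then, are a little off and sometimes report something else, mostly with a low value. They report only what shows in the picture. A call takes as long as a camera call.
- manip.masks_of(label, camera): "mask" (400x640 bool, what is visible of it) and "xy" ([column, row] in pixels, amid what is visible of it).
The state is a dict: "t": time; "q": joint angles; "dq": joint speeds; "joint_torque": joint torques, N m; "ee_pos": TCP position; "tcp_rot": TCP orientation; "wrist_force": force on the tool from outside, world axes, zero at the start; "wrist_torque": the same for the moment, N m; "opening": finger opening in mm.
Only numpy, scipy, OpenCV 4.12 (cv2) and the standard library are available. Lean on these libraries where they do the work, as an engineer would, in place of code of your own. Each camera call takes 0.05 s, during which the arm holds its last target. There are 200 camera calls.

## Task

Take the open-ended spanner, which stands on its edge in the rack, and lay it down flat, without dropping it, on the black rubber mat; let go of it there, then take it again and press it flat and fully home into the matching recess of the demagnetiser. Then roll the demagnetiser's numbered timer wheel with a fingertip until the 4 is squarely on top, between the two white pointers. Leave the other spanner in the rack.

Things in the scene. Friction and masses are not known exactly. Their poses are not given: they have to be found in the camera images.
- spanner: Open-ended steel spanner, 190 long, 16 thick (mm), 0.36 kg. Origin mid-handle, mid-thickness, mid-width; x along it to the jaw, y normal to its two like flat faces, z across its width. Jaw end 50 wide, x 45 to 95; handle 26 wide; closed ring 38 across at x -76; mass centre about x 10. Starts on edge in either rack slot (z up, origin 58 high, jaw to rack +x). Released leaning 40 deg on its edge it topples flat.
- ring_spanner: The other steel spanner in the rack, a bystander: 170 mm long, 16 mm thick, same 26 mm handle, a round closed ring 38 mm across at both ends. Origin mid-handle, x along it, y through its thickness, z up. It stays in its slot.
- rack: Black rack, fixed. Base 130 x 170, 12 thick (mm), two upright combs (12 thick, at x -36 and +36, 62 high) that carry the handles on edge in two slots at y +37.5 and -37.5: 18 wide, 17 deep, open upwards, slot floor 45 above the table. Between the combs 60 mm of handle is free on both sides. Origin: centre of the underside, on the table; x along the spanners, z up.
- mat: Black rubber mat, fixed flat on the table, 220 mm (x) by 240 mm (y), 3 mm thick. Origin: centre of the underside; z up.
- demag: Grey bench demagnetiser, fixed, 240 mm wide (y). Near part, x -60 to 60 mm: a black deck, top 55 mm above the table, with the spanner-shaped recess. Far part, x 70 to 180 mm: a console 140 mm wide, 88 mm high, with the timer wheel rising from its top. Origin: on the table under the middle of the recess; x towards the console, y along the recess, z up.
- nest (a point): Middle of the recess, on its floor, 45 mm above the table; axes as demag. Recess along y, 10 mm deep, 2 mm wider than the open-ended spanner all round; wide pocket for the jaw at +y, narrow one for the ring at -y. Within 27 mm of the middle the deck is cut away across to floor level for the fingers. Home: spanner origin 8 mm above this point, its x along +y, upper face 6 mm above the deck.
- wheel_axis (a point): Centre of the timer wheel, 70 mm above the table; axes as demag, the wheel turns about y. Black, 72 mm diameter, 36 mm wide (y), eight grey ribs across its rim (to radius 45 mm, 5 mm thick, 45 deg apart), white figures 0 to 7 on the rim between the ribs, read from the robot's side. Rim 18 mm above the console, ribs 27. A white pointer at either side, over its axis, reaches 38 mm above it.
- timer (a joint): Wheel angle, rad, 0 to 5.5; starts 0.7 to 2.4. Figure k is on top at 0.785 k (4 at 3.142), with a rib 22.5 deg either side of the top. Grows as the top is pushed away from the recess (+x of the demagnetiser). No clicks: drags about 1.5 N at the rim, stays where left. A fingertip let down behind a rib, to just above the rim, pushes that rib over the top, about one step per stroke.

How it is judged:
By the outcome, as a careful person would: the job done as asked, in the order asked, and still so for the second after the job is handed in, with the robot touching nothing.
It also fails if it takes over 72 s, if anything falls off the work surface, if the arm or the gripper's body presses on something with over 40 N, if the wrist force passes 120 N, or if a joint passes its speed limit or range.

## Working session

There is one attempt and no reset: what is moved stays moved. The work goes in short steps, Python scripts to look and compute and a tool call to move; the robot and the scene stay as the last step left them, time stands still between calls to the robot, and variables do not carry over. Pictures are saved under pics/ and viewed, about 8 in all and at most 12, crops included, and the job is handed in when it is done.

Besides the shell and the picture viewer there is one more tool, called after "Emit:" by a JSON object that holds its "op" and its "data". play_rows: Moves the arm, as the interface text tells. Its arguments: {"type":"object","properties":{"rows":{"type":"string"},"grip":{"type":"number"},"newtons":{"type":"number"}},"required":["rows"]}

```bash
mkdir -p pics; cat > h.py <<'E'
import numpy as np, cv2
from workcell import manip
from scipy.spatial.transform import Rotation as R
def st():
    s=manip.state(); return s
def Rt(s=None):
    s=s or manip.state(); w,x,y,z=s['tcp_rot']; return R.from_quat([x,y,z,w]).as_matrix(), np.array(s['ee_pos'])
def grab(cam):
    m=manip.camera_model(cam); s=manip.state(); im,d=manip.get_image(cam)
    if cam=='wrist':
        r,p=Rt(s); T=np.eye(4);T[:3,:3]=r;T[:3,3]=p; W=T@np.array(m['T_tool_cam'])
    else: W=np.linalg.inv(np.array(m['extrinsics']))
    v,u=np.mgrid[0:400,0:640]
    c=np.stack([(u-m['cx'])/m['fx']*d,(v-m['cy'])/m['fy']*d,d,np.ones_like(d)],-1)
    P=(c@W.T)[...,:3]; P[d<=0]=np.nan
    return im,d,P,W,m
def save(im,n,k=1): cv2.imwrite('pics/'+n+'.png',cv2.resize(im[...,::-1],None,fx=k,fy=k))
def px(W,m,p):
    c=np.linalg.inv(W)@np.append(p,1); return c[0]/c[2]*m['fx']+m['cx'],c[1]/c[2]*m['fy']+m['cy']
def rows(dp,n=None,rv=(0,0,0)):
    r,p=Rt(); return r.T@np.array(dp)
E
python3 - <<'E'
from h import *
s=st();print({k:np.round(v,3) for k,v in s.items()})
for c in ['top','scene']:
    im,d,P,W,m=grab(c); save(im,c+'0'); np.savez(c+'0',im=im,P=P,W=W)
    print(c,W[:3].round(2))
    for l in ['spanner','ring_spanner','rack','mat','demag','wheel_axis']:
        for o in manip.masks_of(l,c)[:2]:
            q=P[o['mask']]; q=q[~np.isnan(q[:,0])]
            if len(q)==0: continue
            r=cv2.minAreaRect(q[:,:2].astype(np.float32))
            print(l,round(o['score'],2),np.round(o['xy']),len(q),'med',np.median(q,0).round(),'rect',np.round(r[0]),np.round(r[1]),round(r[2],1),'z',np.percentile(q[:,2],[2,98]).round())
E
```

```text
{'t': np.float64(0.0), 'q': array([-1.359,  0.088,  1.372, -0.   ,  1.684, -0.103]), 'dq': array([ 0.   , -0.001, -0.002, -0.   ,  0.001, -0.   ]), 'joint_torque': array([-0.0000e+00, -3.4018e+01, -3.0242e+01,  7.2000e-02,  3.3000e-02,
       -0.0000e+00]), 'ee_pos': array([ 170.182, -522.487,  226.331]), 'tcp_rot': array([-0.11 , -0.698, -0.112,  0.698]), 'wrist_force': array([-0.15 , -0.136,  0.631]), 'wrist_torque': array([ 0.019, -0.023,  0.031]), 'opening': np.float64(93.953)}
top [[-3.00000e-02 -1.00000e+00  5.00000e-02  4.89240e+02]
 [-1.00000e+00  3.00000e-02 -1.00000e-02  2.32000e+00]
 [ 1.00000e-02 -5.00000e-02 -1.00000e+00  1.35195e+03]]
spanner 0.66 [430. 212.] 460 med [ 509. -341.   71.] rect [ 502. -342.] [ 20. 193.] 85.3 z [43. 85.]
ring_spanner 0.77 [455. 217.] 433 med [ 495. -415.   70.] rect [ 492. -417.] [ 19. 166.] 86.4 z [45. 79.]
rack 0.87 [441. 215.] 1686 med [ 493. -378.   13.] rect [ 495. -385.] [181. 130.] 86.9 z [ 4. 65.]
rack 0.49 [456. 217.] 476 med [ 495. -415.   69.] rect [ 493. -428.] [ 41. 181.] 85.5 z [ 4. 79.]
mat 0.98 [193. 206.] 5515 med [552. 370
[... 334 characters left out ...]
000e-01 -4.10000e-01  4.33820e+02]
 [-0.00000e+00 -7.40000e-01 -6.70000e-01  8.14780e+02]]
spanner 0.6 [234. 148.] 652 med [ 516. -338.   64.] rect [ 461. -369.] [271.  92.] 4.8 z [33. 82.]
ring_spanner 0.86 [215. 135.] 502 med [ 501. -412.   64.] rect [ 474. -458.] [110. 209.] 87.4 z [ 1. 75.]
ring_spanner 0.52 [235. 157.] 1316 med [ 515. -330.   12.] rect [ 512. -375.] [166. 156.] 84.4 z [ 2. 61.]
rack 0.68 [235. 158.] 1258 med [ 521. -328.   12.] rect [ 509. -370.] [159. 157.] 80.5 z [ 2. 61.]
demag 0.98 [342. 221.] 8960 med [613.  58.  52.] rect [545.  16.] [278. 286.] 82.0 z [  7. 104.]
wheel_axis 0.86 [340. 224.] 8934 med [614.  58.  52.] rect [541.  12.] [286. 294.] 82.0 z [  7. 104.]
```

```bash
python3 - <<'E'
from h import *
a=np.load('top0.npz');im=a['im'];P=a['P']
save(im[110:310,100:500],'topc',2)
# spanner ends by height & width
z=P[...,2]
for o,l in [(manip.masks_of('spanner','top')[0],'s')] if 0 else []: pass
# spanner tops z profile along rack
for y0 in(-342,-417):
    sel=(abs(P[...,1]-y0)<25)&(z>40)&(P[...,0]>380)&(P[...,0]<620)
    q=P[sel]
    for lo in range(390,620,15):
        k=q[(q[:,0]>=lo)&(q[:,0]<lo+15)]
        if len(k): 
            t=k[k[:,2]>np.max(k[:,2])-8]; print(y0,lo,len(k),k[:,2].max().round(),t[:,1].mean().round(1))
# demag console top
E
```

```text
-342 390 1 59.0 -344.6
-342 405 39 80.0 -337.5
-342 420 40 83.0 -339.0
-342 435 37 77.0 -338.6
-342 450 71 77.0 -339.2
-342 465 39 75.0 -340.4
-342 480 35 77.0 -343.0
-342 495 35 74.0 -342.5
-342 510 38 75.0 -342.7
-342 525 78 77.0 -345.6
-342 540 45 87.0 -347.0
-342 555 45 88.0 -347.4
-342 570 45 86.0 -347.5
-342 585 18 86.0 -349.0
-417 405 32 79.0 -413.1
-417 420 44 82.0 -412.6
-417 435 42 78.0 -413.9
-417 450 72 73.0 -415.3
-417 465 43 75.0 -417.8
-417 480 43 75.0 -416.7
-417 495 40 75.0 -418.4
-417 510 51 77.0 -419.7
-417 525 68 78.0 -420.2
-417 540 42 79.0 -420.5
-417 555 44 82.0 -422.1
-417 570 15 73.0 -421.5
```

View pics/topc.png

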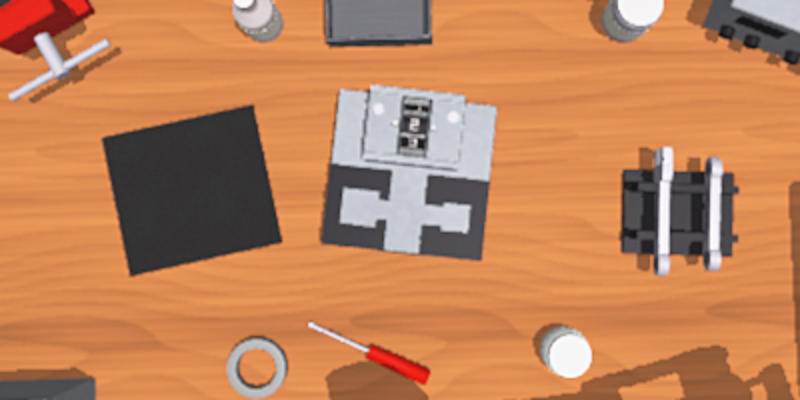

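```bash
cat >> h.py <<'E'
def yawR(deg,tilt=0):
    # tool x down, tool y at yaw deg ; tilt (deg): fingers swing outward (towards tool +y)
    c,s=np.cos(np.radians(deg)),np.sin(np.radians(deg))
    b=np.array([[0,c,0],[0,s,0],[-1,0,0]],float); b[:,2]=np.cross(b[:,0],b[:,1])
    return b@R.from_rotvec([0,0,tilt],degrees=True).as_matrix()
def go(pos,Rg,cmd=None):
    r,p=Rt() if cmd is None else cmd
    sh=r.T@(np.array(pos,float)-p); w=R.from_matrix(r.T@Rg).as_rotvec(degrees=True)
    print('shift m',(sh/1000).round(4),'turn',w.round(2)); 
E
python3 - <<'E'
from h import *
m=manip.camera_model('wrist');print(m)
go([500,-343,250],yawR(-93.5))
E
```

```text
{'fx': 302.0942874623906, 'fy': 302.0942874623906, 'cx': 314.34911589078916, 'cy': 200.2704078112087, 'T_tool_cam': array([[-4.75715623e-04, -2.54290028e-01,  9.67127890e-01,
        -1.55698390e+02],
       [ 9.99999880e-01, -8.52095915e-06,  4.89644417e-04,
        -1.83623210e-01],
       [-1.16270835e-04,  9.67128007e-01,  2.54290002e-01,
        -7.28733430e+01],
       [ 0.00000000e+00,  0.00000000e+00,  0.00000000e+00,
         1.00000000e+00]])}
shift m [-0.0225 -0.0691 -0.3692] turn [ 2.153e+01 -0.000e+00 -1.000e-02]
```

Emit:
{"op": "play_rows", "data": {"rows": "-0.022 -0.069 -0.369 21.5 0 0;-0.022 -0.069 -0.369 21.5 0 0;-0.022 -0.069 -0.369 21.5 0 0;-0.022 -0.069 -0.369 21.5 0 0;-0.022 -0.069 -0.369 21.5 0 0;-0.022 -0.069 -0.369 21.5 0 0;-0.022 -0.069 -0.369 21.5 0 0;-0.022 -0.069 -0.369 21.5 0 0;-0.022 -0.069 -0.369 21.5 0 0;-0.022 -0.069 -0.369 21.5 0 0;-0.022 -0.069 -0.369 21.5 0 0;-0.022 -0.069 -0.369 21.5 0 0", "grip": 0.045}}

```text
t: 1.7
ee_pos: [499.6, -343.1, 249.2]
tcp_rot: [0.021, -0.706, 0.021, 0.707]
wrist_force: [-1.2, -0.2, 0.6]
opening: 44.9
```

```bash
cat > look.py <<'E'
from h import *
import sys
n=sys.argv[1]
s=st();print(s['t'],np.round(s['ee_pos'],1),np.round(s['wrist_force'],1),s['opening'],np.round(s['q'],2))
im,d,P,W,m=grab('wrist'); save(im,n); np.savez(n,im=im,P=P,W=W)
for l in sys.argv[2:]:
    for o in manip.masks_of(l,'wrist')[:1]:
        q=P[o['mask']]; q=q[~np.isnan(q[:,0])]
        r=cv2.minAreaRect(q[:,:2].astype(np.float32)); print(l,round(o['score'],2),np.round(o['xy']),len(q),'med',np.median(q,0).round(),'rect',np.round(r[0],1),np.round(r[1],1),round(r[2],1),'z',np.percentile(q[:,2],[2,98]).round())
        np.savez(n+'_'+l,mask=o['mask'])
E
python3 look.py w1 spanner ring_spanner rack
```

```text
1.7 [ 499.6 -343.1  249.2] [-1.2 -0.2  0.6] 44.937137167700584 [-0.69  0.21  1.19 -0.    1.74  0.94]
spanner 0.92 [314. 175.] 2418 med [ 509. -345.   70.] rect [ 486.6 -344.5] [ 22.1 220.1] 86.7 z [-1. 82.]
ring_spanner 0.81 [380. 171.] 2272 med [ 510. -418.   69.] rect [ 483.  -411.4] [ 69.5 192.6] 86.2 z [48. 76.]
rack 0.77 [340. 176.] 9582 med [ 499. -380.   11.] rect [ 492.6 -384.8] [179.7 136.1] 86.6 z [ 9. 62.]
```

View pics/w1.png

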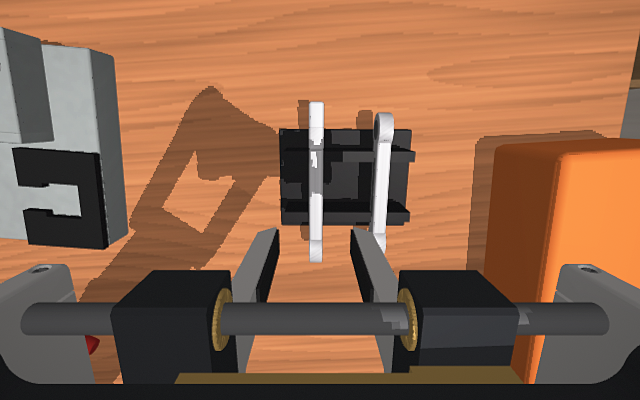

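```bash
python3 - <<'E'
from h import *
a=np.load('w1.npz');P=a['P'];mk=np.load('w1_spanner.npz')['mask']
q=P[mk];q=q[q[:,2]>62]
for lo in range(395,610,15):
    k=q[(q[:,0]>=lo)&(q[:,0]<lo+15)]
    if len(k): k2=k[k[:,2]>np.percentile(k[:,2],90)-6];print(lo,len(k),k[:,2].max().round(1),k2[:,1].min().round(1),k2[:,1].max().round(1),np.median(k2[:,1]).round(1))
h=q[(q[:,2]>65)]; print(np.polyfit(h[:,0],h[:,1],1), h[:,0].min(),h[:,0].max())
r=P[(P[...,2]>55)&(P[...,2]<66)&(abs(P[...,1]+380)<25)]
print('combs',np.histogram(r[:,0],bins=np.arange(440,560,6)))
b=P[(P[...,1]<-470)&(P[...,2]>30)];print('orange',b.min(0),b.max(0)) if len(b) else 0
E
```

```text
395 25 71.3 -346.2 -331.7 -338.9
410 144 76.7 -348.1 -332.0 -339.8
425 190 76.1 -348.7 -332.8 -340.7
440 167 71.4 -349.9 -333.7 -342.0
455 171 71.3 -350.7 -334.7 -342.4
470 170 71.0 -351.5 -335.6 -343.3
485 180 71.5 -352.3 -336.5 -344.2
500 182 71.5 -353.1 -337.5 -345.3
515 186 70.9 -353.8 -338.5 -346.4
530 181 82.4 -355.4 -340.5 -347.9
545 218 83.6 -356.2 -340.6 -348.4
560 222 83.8 -356.9 -341.5 -349.4
575 225 83.3 -357.8 -342.5 -350.0
590 16 82.2 -356.8 -343.4 -349.1
[-6.20666174e-02 -3.13923286e+02] 405.2356370169048 591.9827574703475
combs (array([  0,   0, 161, 206,  90,   0,   0,   0,   0,   0,   0,   0,   0,
         0, 177, 233,  61,   0,   0]), array([440, 446, 452, 458, 464, 470, 476, 482, 488, 494, 500, 506, 512,
       518, 524, 530, 536, 542, 548, 554]))
orange [ 252.55524842 -726.40688082   30.00191661] [ 529.33385031 -578.61255202  121.38994299]
```

```bash
python3 - <<'E'
from h import *
go([498,-344.8,77],yawR(-93.55))
E
```

```text
shift m [0.1726 0.0004 0.0002] turn [-0.06  0.02 -0.03]
```

Emit:
{"op": "play_rows", "data": {"rows": "0.04 0.0005 0 0 0 0;0.08 0.0005 0 0 0 0;0.115 0.0005 0 0 0 0;0.14 0.0005 0 0 0 0;0.158 0.0005 0 0 0 0;0.168 0.0005 0 0 0 0;0.173 0.0005 0 0 0 0;0.173 0.0005 0 0 0 0"}}

```text
t: 2.57
ee_pos: [498.9, -344.1, 76.0]
tcp_rot: [0.022, -0.706, 0.022, 0.707]
wrist_force: [-0.1, 0.2, -0.1]
opening: 45.1
```

Emit:
{"op": "play_rows", "data": {"rows": "0 0 0 0 0 0;0 0 0 0 0 0;0 0 0 0 0 0;0 0 0 0 0 0", "grip": 0.0, "newtons": 40}}

```text
t: 2.9
ee_pos: [500.4, -344.1, 78.0]
tcp_rot: [-0.021, 0.708, -0.022, -0.706]
wrist_force: [-0.2, 0.1, -0.2]
opening: 21.5
```

Emit:
{"op": "play_rows", "data": {"rows": "0 0 0 0 0 0;0 0 0 0 0 0;0 0 0 0 0 0;0 0 0 0 0 0"}}

```text
t: 3.23
ee_pos: [500.2, -344.1, 77.5]
tcp_rot: [-0.021, 0.707, -0.022, -0.706]
wrist_force: [-0.8, -1.0, 3.7]
opening: 15.4
```

Emit:
{"op": "play_rows", "data": {"rows": "-0.005 0 0 0 0 0;-0.02 0 0 0 0 0;-0.05 0 0 0 0 0;-0.09 0 0 0 0 0;-0.13 0 0 0 0 0;-0.17 0 0 0 0 0;-0.17 0 0 0 0 0"}}

```text
t: 3.82
ee_pos: [502.1, -345.3, 256.2]
tcp_rot: [-0.018, 0.711, -0.025, -0.702]
wrist_force: [1.1, -0.6, -1.3]
opening: 15.8
```

```bash
python3 - <<'E'
from h import *
P=np.load('top0.npz')['P']; 
k=P[(abs(P[...,0]-553)<160)&(abs(P[...,1]-371)<160)&(P[...,2]>-10)]
print('tall near mat',k[k[:,2]>40][:10])
q=st()['q'];print(q, Rt())
# all tall between
for y in range(-300,520,40):
    s=P[(abs(P[...,1]-y)<20)&(P[...,0]>350)&(P[...,0]<760)]; s=s[~np.isnan(s[:,2])]; print(y,s[:,2].max().round() if len(s) else None,end='; ')
go([445,300,250],yawR(29))
E
```

```text
tall near mat []
[-6.95575963e-01  2.06137632e-01  1.18020322e+00  3.52460001e-04
  1.73994465e+00  9.35460594e-01] (array([[ 0.01197324, -0.06019464, -0.99811485],
       [-0.00954214, -0.99814783,  0.06008216],
       [-0.99988279,  0.00880477, -0.01252545]]), array([ 502.116006  , -345.26630155,  256.17483818]))
-300 69.0; -260 8.0; -220 9.0; -180 9.0; -140 10.0; -100 62.0; -60 94.0; -20 109.0; 20 116.0; 60 110.0; 100 93.0; 140 62.0; 180 57.0; 220 9.0; 260 10.0; 300 12.0; 340 13.0; 380 13.0; 420 11.0; 460 111.0; 500 112.0; shift m [-0.0007 -0.6407  0.0959] turn [-1.2245e+02  1.2000e-01 -1.0600e+00]
```

```bash
python3 - <<'E'
from h import *
go([540,363,250],yawR(29))
E
```

```text
shift m [-1.000e-04 -7.093e-01  4.800e-03] turn [-1.2245e+02  1.2000e-01 -1.0600e+00]
```

Emit:
{"op": "play_rows", "data": {"rows": "0 -0.03 0 -4 0 0;0 -0.709 0.002 -122.5 0 0;0 -0.709 0.002 -122.5 0 0;0 -0.709 0.002 -122.5 0 0;0 -0.709 0.002 -122.5 0 0;0 -0.709 0.002 -122.5 0 0;0 -0.709 0.002 -122.5 0 0;0 -0.709 0.002 -122.5 0 0;0 -0.709 0.002 -122.5 0 0;0 -0.709 0.002 -122.5 0 0;0 -0.709 0.002 -122.5 0 0;0 -0.709 0.002 -122.5 0 0"}}

```text
t: 4.82
ee_pos: [526.5, 145.9, 243.9]
tcp_rot: [-0.452, -0.542, -0.454, 0.544]
wrist_force: [-0.0, -0.3, -3.1]
opening: 15.5
```

```bash
python3 - <<'E'
from h import *
s=st();print(s['ee_pos'],s['wrist_force'],s['opening'])
go([540,363,250],yawR(29))
E
```

```text
[526.47253267 145.93663775 243.88447725] [-0.01703969 -0.32151039 -3.10203634] 15.548119357818193
shift m [-0.0063 -0.0256 -0.216 ] turn [-39.31  -0.     0.26]
```

Emit:
{"op": "play_rows", "data": {"rows": "-0.002 -0.026 -0.216 -39.3 0 0;-0.002 -0.026 -0.216 -39.3 0 0;-0.002 -0.026 -0.216 -39.3 0 0;-0.002 -0.026 -0.216 -39.3 0 0;-0.002 -0.026 -0.216 -39.3 0 0;-0.002 -0.026 -0.216 -39.3 0 0;-0.002 -0.026 -0.216 -39.3 0 0;-0.002 -0.026 -0.216 -39.3 0 0;-0.002 -0.026 -0.216 -39.3 0 0;-0.002 -0.026 -0.216 -39.3 0 0"}}

```text
t: 5.65
ee_pos: [542.5, 359.3, 247.9]
tcp_rot: [0.607, 0.361, 0.608, -0.362]
wrist_force: [0.8, 0.6, -3.1]
opening: 15.3
```

```bash
python3 - <<'E'
from h import *
s=st();print(s['t'],s['ee_pos'],s['q'],s['wrist_force'],s['opening'])
u=np.array([np.cos(np.radians(29)),np.sin(np.radians(29)),0])
for tilt in(42,-42):
  r=yawR(29,tilt);print(r[:,0]);
r=yawR(29,42); o=np.array([552,370,3+23.9])
print('tcp contact',o-18*r[:,0]); go(o-18*r[:,0]+[0,0,30],r)
E
```

```text
5.65 [542.47207661 359.34821279 247.92284077] [ 4.98230896e-01  3.14414283e-01  1.06350919e+00 -5.28259519e-04
  1.76502694e+00  1.40147636e-03] [ 0.83946914  0.58214609 -3.11062551] 15.264445649760928
[ 0.58523481  0.32440096 -0.74314483]
[-0.58523481 -0.32440096 -0.74314483]
tcp contact [541.46577333 364.16078281  40.27660686]
shift m [ 0.1776  0.0016 -0.0048] turn [-0.5   0.23 42.08]
```

Emit:
{"op": "play_rows", "data": {"rows": "0.02 0 0 0 0 7;0.04 0 0 0 0 14;0.06 0 0 0 0 21;0.08 0 0 0 0 28;0.11 0 -0.002 0 0 35;0.14 0 -0.004 0 0 42;0.165 0 -0.004 0 0 42;0.177 0.001 -0.004 0 0 42;0.177 0.001 -0.004 0 0 42;0.177 0.001 -0.004 0 0 42"}}

```text
t: 6.48
ee_pos: [541.1, 363.4, 70.7]
tcp_rot: [0.697, 0.555, 0.438, -0.12]
wrist_force: [1.1, 1.0, -2.3]
opening: 15.6
```

```bash
python3 - <<'E'
from h import *
s=st();print(s['t'],s['ee_pos'],s['q'],s['wrist_force'],s['opening'])
r,p=Rt();print(r, r.T@np.array([0,0,-1]))
im,d,P,W,m=grab('scene');save(im[120:320,300:640],'s1',2)
E
```

```text
6.4833 [541.08592527 363.40314086  70.6790057 ] [ 0.50804795  0.01825119  1.94964729 -0.01647341  0.44284082  0.02279955] [ 1.0686769   0.99465809 -2.30871473] 15.583589562194277
[[ 5.86650051e-01  6.54324980e-01  4.77179776e-01]
 [ 3.18566894e-01  3.55268452e-01 -8.78805701e-01]
 [-7.44551443e-01  6.67565088e-01 -2.80214231e-05]] [ 7.44551443e-01 -6.67565088e-01  2.80214231e-05]
```

View pics/s1.png

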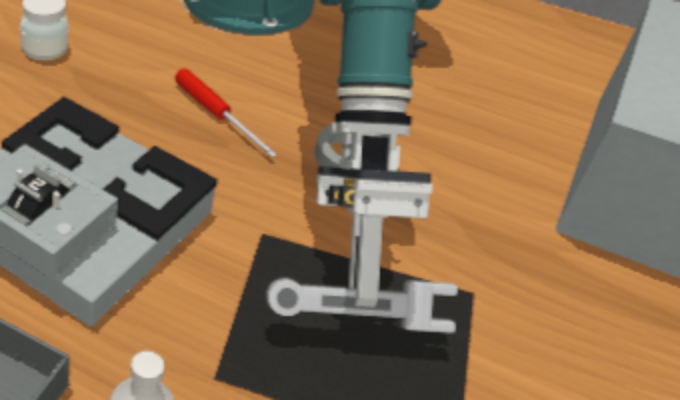

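Emit:
{"op": "play_rows", "data": {"rows": "0.0074 -0.0067 0 0 0 0;0.0149 -0.0134 0 0 0 0;0.0186 -0.0167 0 0 0 0;0.0201 -0.018 0 0 0 0;0.0208 -0.0187 0 0 0 0;0.0208 -0.0187 0 0 0 0"}}

```text
t: 7.03
ee_pos: [541.4, 365.0, 43.1]
tcp_rot: [0.697, 0.555, 0.439, -0.119]
wrist_force: [-0.1, 0.2, -3.6]
opening: 15.5
```

Emit:
{"op": "play_rows", "data": {"rows": "0.0007 -0.0007 0 0 0 0;0.0015 -0.0013 0 0 0 0;0.0015 -0.0013 0 0 0 0"}}

```text
t: 7.28
ee_pos: [541.4, 365.1, 41.6]
tcp_rot: [0.697, 0.555, 0.438, -0.119]
wrist_force: [0.1, 0.5, -3.3]
opening: 15.9
```

Emit:
{"op": "play_rows", "data": {"rows": "0.0007 -0.0007 0 0 0 0;0.0011 -0.001 0 0 0 0;0.0011 -0.001 0 0 0 0"}}

```text
t: 7.53
ee_pos: [541.9, 365.3, 40.9]
tcp_rot: [0.697, 0.555, 0.438, -0.118]
wrist_force: [-1.3, -0.4, -0.5]
opening: 15.6
```

Emit:
{"op": "play_rows", "data": {"rows": "0.0006 -0.0005 0 0 0 0;0.0006 -0.0005 0 0 0 0"}}

```text
t: 7.7
ee_pos: [542.2, 365.4, 40.5]
tcp_rot: [0.697, 0.556, 0.438, -0.118]
wrist_force: [-1.1, -1.2, 1.5]
opening: 15.7
```

Emit:
{"op": "play_rows", "data": {"rows": "0 0 0 0 0 0;0 0 0 0 0 0;0 0 0 0 0 0", "grip": 0.024}}

```text
t: 7.95
ee_pos: [541.3, 365.0, 39.1]
tcp_rot: [0.697, 0.555, 0.438, -0.119]
wrist_force: [0.4, -0.3, -1.3]
opening: 24.0
```

Emit:
{"op": "play_rows", "data": {"rows": "-0.01 0 0 0 0 0;-0.025 0 0 0 0 0;-0.05 0 0 0 0 0;-0.08 0 0 0 0 0;-0.11 0 0 0 0 0;-0.13 0 0 0 0 0;-0.15 0 0 0 0 0;-0.15 0 0 0 0 -6;-0.15 0 0 0 0 -13;-0.15 0 0 0 0 -20;-0.15 0 0 0 0 -27"}}

```text
t: 8.87
ee_pos: [453.9, 317.3, 153.4]
tcp_rot: [0.65, 0.437, 0.556, -0.278]
wrist_force: [1.4, 0.5, -0.3]
opening: 24.0
```

```bash
python3 - <<'E'
from h import *
s=st();print(s['wrist_force'])
go([545,365,230],yawR(29))
E
```

```text
[ 1.40891353  0.46896932 -0.26427095]
shift m [-0.0474  0.1191  0.0018] turn [ -0.36   0.05 -14.99]
```

Emit:
{"op": "play_rows", "data": {"rows": "-0.04 0.02 0 0 0 -7;-0.047 0.06 0.002 0 0 -14;-0.047 0.1 0.002 0 0 -15;-0.047 0.119 0.002 0 0 -15;-0.047 0.119 0.002 0 0 -15;-0.047 0.119 0.002 0 0 -15", "grip": 0.06}}

```text
t: 9.37
ee_pos: [546.0, 365.0, 225.6]
tcp_rot: [0.608, 0.361, 0.608, -0.361]
wrist_force: [0.2, 0.7, 1.0]
opening: 58.4
```

```bash
python3 look.py w2 spanner mat
```

```text
9.3667 [546.  365.  225.6] [0.2 0.7 1. ] 58.37416363894857 [ 0.5   0.33  1.09 -0.    1.72  0.  ]
spanner 0.95 [312. 167.] 3687 med [535. 380.  17.] rect [542.3 363.5] [ 49.9 187.5] 29.5 z [15. 19.]
mat 0.74 [329. 167.] 27053 med [551. 387.   2.] rect [553.6 366.8] [224.1 244. ] 10.7 z [-0.  3.]
```

View pics/w2.png

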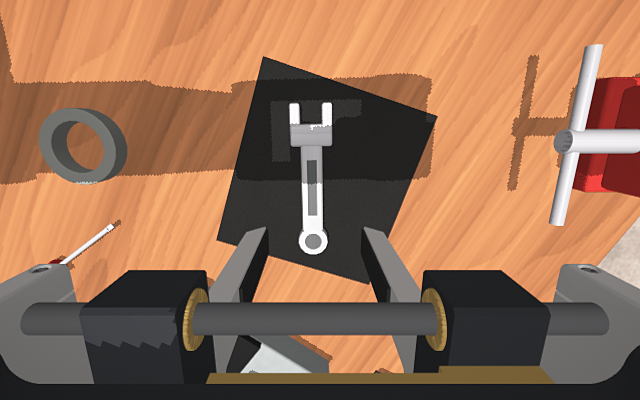

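```bash
python3 - <<'E'
from h import *
go([542.3,363.5,29],yawR(29.5))
a=np.load('w2.npz');P=a['P'];q=P[np.load('w2_spanner.npz')['mask']];q=q[q[:,2]>12]
d=np.array([np.cos(np.radians(119.5)),np.sin(np.radians(119.5))]);n=np.array([d[1],-d[0]])
c=np.array([542.3,363.5]); l=(q[:,:2]-c)@d; w=(q[:,:2]-c)@n
print(l.min(),l.max())
for x in(-25,0,25,60):
    k=w[abs(l-x)<6];print(x,k.min(),k.max())
E
```

```text
shift m [ 1.98e-01 -1.20e-03 -1.00e-04] turn [-0.87  0.    0.01]
-93.75385905062741 93.77468900011401
-25 -12.894839824495572 12.137946511741198
0 -12.439244524951347 12.459843637286403
25 -13.065236924487227 12.695257426540659
60 -24.97063717540363 24.869411448577164
```

Emit:
{"op": "play_rows", "data": {"rows": "0.04 -0.001 0 -0.8 0 0;0.08 -0.001 0 -0.8 0 0;0.12 -0.001 0 -0.8 0 0;0.155 -0.001 0 -0.8 0 0;0.178 -0.001 0 -0.8 0 0;0.19 -0.001 0 -0.8 0 0;0.196 -0.001 0 -0.8 0 0;0.198 -0.001 0 -0.8 0 0;0.198 -0.001 0 -0.8 0 0"}}

```text
t: 10.27
ee_pos: [544.2, 364.3, 30.8]
tcp_rot: [0.611, 0.358, 0.61, -0.356]
wrist_force: [-0.5, -0.5, 0.3]
opening: 60.0
```

Emit:
{"op": "play_rows", "data": {"rows": "0 0 0 0 0 0;0 0 0 0 0 0;0 0 0 0 0 0;0 0 0 0 0 0;0 0 0 0 0 0;0 0 0 0 0 0;0 0 0 0 0 0;0 0 0 0 0 0", "grip": 0.0, "newtons": 40}}

```text
t: 10.93
ee_pos: [543.6, 363.9, 29.2]
tcp_rot: [0.611, 0.357, 0.611, -0.357]
wrist_force: [-1.5, -1.0, 2.3]
opening: 25.2
```

```bash
python3 - <<'E'
from h import *
from math import *
r=yawR(29.5)
go([410,0,250],yawR(-6),(r,np.array([543,364,230])))
a=np.load('top0.npz');P=a['P'];im=a['im'].astype(int)
sel=(P[...,2]>47)&(P[...,2]<64)&(abs(P[...,0]-560)<150)&(abs(P[...,1]-30)<150)
q=P[sel].astype(np.float32);print(len(q),cv2.minAreaRect(q[:,:2]))
E
```

```text
shift m [-0.02   -0.295   0.2513] turn [35.5  0.   0. ]Traceback (most recent call last):
  File "<stdin>", line 7, in <module>
cv2.error: OpenCV(4.12.0) /io/opencv/modules/imgproc/src/convhull.cpp:143: error: (-215:Assertion failed) total >= 0 && (depth == CV_32F || depth == CV_32S) in function 'convexHull'
```

Emit:
{"op": "play_rows", "data": {"rows": "-0.01 0 0 0 0 0;-0.03 0 0 0 0 0;-0.06 0 0 0 0 0;-0.1 0 0 0 0 0;-0.14 0 0 0 0 0;-0.18 0 0 0 0 0;-0.2 0 0 0 0 0;-0.2 0 0 0 0 0"}}

```text
t: 11.6
ee_pos: [545.8, 365.2, 236.6]
tcp_rot: [0.613, 0.361, 0.608, -0.353]
wrist_force: [0.2, -0.0, -2.4]
opening: 25.8
```

Emit:
{"op": "play_rows", "data": {"rows": "-0.01 -0.02 0.018 3 0 0;-0.02 -0.295 0.251 35.5 0 0;-0.02 -0.295 0.251 35.5 0 0;-0.02 -0.295 0.251 35.5 0 0;-0.02 -0.295 0.251 35.5 0 0;-0.02 -0.295 0.251 35.5 0 0;-0.02 -0.295 0.251 35.5 0 0;-0.02 -0.295 0.251 35.5 0 0;-0.02 -0.295 0.251 35.5 0 0;-0.02 -0.295 0.251 35.5 0 0;-0.02 -0.295 0.251 35.5 0 0;-0.02 -0.295 0.251 35.5 0 0"}}

```text
t: 12.6
ee_pos: [408.8, -0.5, 246.7]
tcp_rot: [-0.471, -0.526, -0.473, 0.527]
wrist_force: [-0.2, 0.0, -3.8]
opening: 25.3
```

```bash
python3 look.py w3 spanner demag
```

```text
12.6 [408.8  -0.5 246.7] [-0.2  0.  -3.8] 25.311549879816994 [-0.14 -0.23  1.63  0.    1.75 -0.03]
spanner 0.78 [314. 184.] 13556 med [409.  38. 235.] rect [391.  -94.6] [416.5 111.2] 83.2 z [232. 236.]
demag 0.57 [457. 136.] 46286 med [574.  40.  53.] rect [598.   18.7] [277.  327.2] 80.9 z [ 42. 105.]
```

View pics/w3.png

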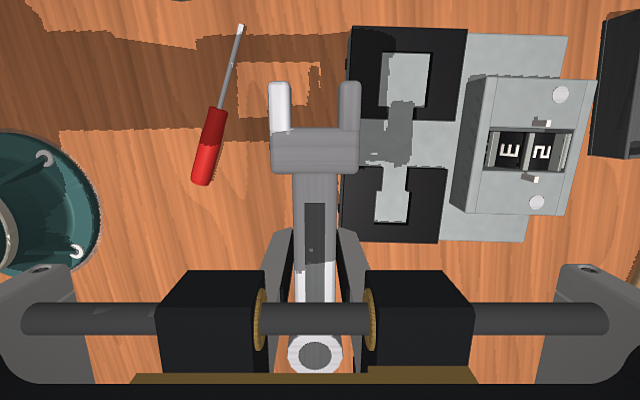

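```bash
cat > fit.py <<'E'
from h import *
import sys
from scipy.optimize import minimize
n=sys.argv[1]; x0=[float(v) for v in sys.argv[2:5]]
a=np.load(n+'.npz');P=a['P'];im=a['im'];W=a['W'];m=manip.camera_model('wrist')
v,u=np.mgrid[0:400,0:640]
ray=np.stack([(u-m['cx'])/m['fx'],(v-m['cy'])/m['fy'],np.ones(u.shape)],-1)@W[:3,:3].T
t=(55-W[2,3])/ray[...,2]; Q=W[:3,3]+ray*t[...,None]
g=im.max(-1).astype(float)
ok=(t>0)&((P[...,2]<75)|np.isnan(P[...,2]))&(np.hypot(Q[...,0]-x0[0],Q[...,1]-x0[1])<150)
q=Q[ok][:,:2]; dark=1/(1+np.exp((g[ok]-62)/6)) 
def s(x): return 1/(1+np.exp(-x/1.0))
def box(x,y,a,b,c,d): return s(x-a)*s(b-x)*s(y-c)*s(d-y)
def f(p,full=False):
    c,sn=np.cos(np.radians(p[2])),np.sin(np.radians(p[2])); d=q-p[:2]
    x=d@[c,sn]; y=d@[-sn,c]
    deck=box(x,y,-60,60,-120,120)*(1-box(x,y,-99,99,-27,27))
    hole=1-(1-box(x,y,-27,27,43,97))*(1-box(x,y,-15,15,-76,43))*(1-s(21-np.hypot(x,y+76)))
    M=deck*(1-hole); w=(x>-70)&(x<62)&(abs(y)<130)
    return (((M-dark)**2)[w]).sum()+ 0*w.sum()
best=min((minimize(f,[x0[0]+i,x0[1]+j,x0[2]],method='Nelder-Mead',options=dict(initial_simplex=np.array([[x0[0]+i,x0[1]+j,x0[2]],[x0[0]+i+6,x0[1]+j,x0[2]],[x0[0]+i,x0[1]+j+6,x0[2]],[x0[0]+i,x0[1]+j,x0[2]+3]]),xatol=.02,fatol=.1)) for i in(-5,5) for j in(-5,5)),key=lambda r:r.fun)
print('nest',best.x.round(2),best.fun, 'dark',dark.sum())
p=best.x;c,sn=np.cos(np.radians(p[2])),np.sin(np.radians(p[2]))
o=im.copy()
for poly in ([(-60,27),(-60,120),(60,120),(60,27),(15,27),(15,43),(27,43),(27,97),(-27,97),(-27,43),(-15,43),(-15,27)],[(-60,-27),(-60,-120),(60,-120),(60,-27)],[(-21,-76),(0,-97),(21,-76)]):
    pts=[px(W,m,[p[0]+c*x-sn*y,p[1]+sn*x+c*y,55]) for x,y in poly]
    cv2.polylines(o,[np.int32(pts)],True,(0,255,0),1)
# spanner in hand: points near top face
if len(sys.argv)>5:
    q=P[np.load(n+'_spanner.npz')['mask']]; z=np.nanmedian(q[:,2]); q=q[abs(q[:,2]-z)<4]; r,pp=Rt()
    b=np.array([np.cos(np.radians(p[2]+90)),np.sin(np.radians(p[2]+90))]);
    l=q[:,:2]@b; k=q[(l>l.max()-48)&(l<l.max()-2)]  # jaw part
    k=k[np.isfinite(k[:,0])]
    rc=cv2.minAreaRect(k[:,:2].astype(np.float32)); print('jaw rect',rc,'z',z,'tcp',pp)
    cv2.polylines(o,[np.int32([px(W,m,[*c2,z]) for c2 in cv2.boxPoints(rc)])],True,(255,0,0),1)
save(o,n+'_fit')
E
python3 fit.py w3 510 37 -7 1
```

```text
nest [506.08  37.11  -7.87] 798.3762537404417 dark 12329.358003698311
jaw rect ((415.51513671875, 68.63420867919922), (45.98811340332031, 50.82632827758789), 82.11763000488281) z 234.9467945563144 tcp [409.76168657   1.24459832 247.48654393]
```

View pics/w3_fit.png

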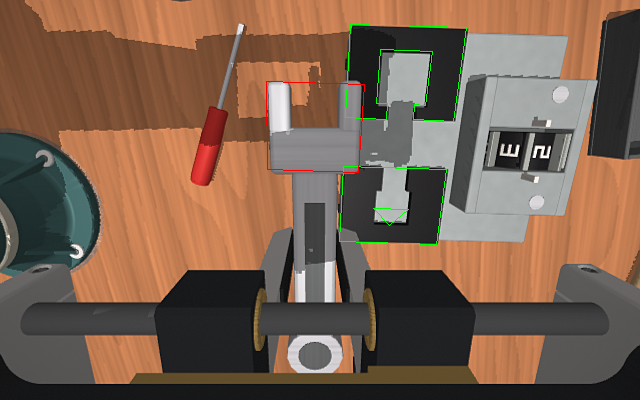

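```bash
cat > sp.py <<'E'
from h import *
import sys
n=sys.argv[1]
P=np.load(n+'.npz')['P'];q=P[np.load(n+'_spanner.npz')['mask']];z=np.nanmedian(q[:,2]);q=q[abs(q[:,2]-z)<3]
print('z',z,'tcp',Rt()[1])
th=np.radians(84)
for it in range(3):
    d=np.array([np.cos(th),np.sin(th)]);nn=np.array([-d[1],d[0]]);l=q[:,:2]@d;w=q[:,:2]@nn
    L=[];M=[]
    for x in np.arange(l.max()-165,l.max()-1,4):
        k=w[abs(l-x)<2]
        if len(k)<10: continue
        wd=np.ptp(k)
        if abs(wd-26)<1.5 or abs(wd-50)<2: L.append(x);M.append((k.min()+k.max())/2)
    p=np.polyfit(L,M,1);th+=np.arctan(p[0])
d=np.array([np.cos(th),np.sin(th)]);nn=np.array([-d[1],d[0]]);l=q[:,:2]@d
o=d*(l.max()-95)+nn*np.mean([q0 for q0 in M])
print(len(L),'yaw',np.degrees(th),'origin',o,'jaw end',l.max(),'resid',np.round(np.array(M)-np.polyval(p,L),1))
E
python3 sp.py w3
```

```text
z 234.9467945563144 tcp [409.76168657   1.24459832 247.48654393]
28 yaw 83.93876260800124 origin [408.04402275  -1.55661545] jaw end 136.5380028049305 resid [ 0.3 -0.1  0.2 -0.2 -0.2 -0.2 -0.2 -0.2  0.1  0.1  0.   0.   0.   0.3
  0.3 -0.   0.3 -0.1  0.2  0.3 -0.5 -0.2 -0.1 -0.2 -0.1  0.4  0.1 -0.3]
```

Emit:
{"op": "play_rows", "data": {"rows": "0 0.03 -0.016 1.8 0 0;0 0.0936 -0.0477 1.8 0 0;0 0.0936 -0.0477 1.8 0 0;0.02 0.0936 -0.0477 1.8 0 0;0.06 0.0936 -0.0477 1.8 0 0;0.1 0.0936 -0.0477 1.8 0 0;0.13 0.0936 -0.0477 1.8 0 0;0.145 0.0936 -0.0477 1.8 0 0;0.145 0.0936 -0.0477 1.8 0 0;0.145 0.0936 -0.0477 1.8 0 0"}}

```text
t: 13.58
ee_pos: [507.4, 39.2, 102.4]
tcp_rot: [-0.464, -0.532, -0.466, 0.534]
wrist_force: [0.2, -0.2, -2.6]
opening: 25.5
```

```bash
python3 look.py w4 spanner; python3 sp.py w4; python3 - <<'E'
from h import *
im=np.load('w4.npz')['im'];im2,d,P,W,m=grab('scene')
a=cv2.resize(im[20:330,120:520],(600,465));b=im2[110:310,220:500]
cv2.imwrite('pics/w4c.png',np.vstack([a[:300],cv2.resize(b,(600,300))])[...,::-1])
E
```

```text
13.5833 [507.4  39.2 102.4] [ 0.2 -0.2 -2.6] 25.482195963831018 [-0.03  0.06  1.65  0.    1.43  0.1 ]
spanner 0.58 [313. 182.] 13549 med [508.  77.  91.] rect [506.3  41. ] [184.6  50.2] 81.8 z [88. 92.]
z 90.66170638979784 tcp [509.50435507  38.62427684 105.59090613]
31 yaw 82.32419027933368 origin [506.57802988  38.10031141] jaw end 200.42142347469743 resid [ 0.1  0.1 -0.3  0.   0.1  0.   0.1  0.   0.   0.   0.   0.   0.   0.
 -0.  -0.4 -0.   0.2 -0.  -0.1 -0.   0.3  0.  -0.   0.2 -0.1 -0.4 -0.2
  0.2  0.3 -0.1]
```

View pics/w4c.png

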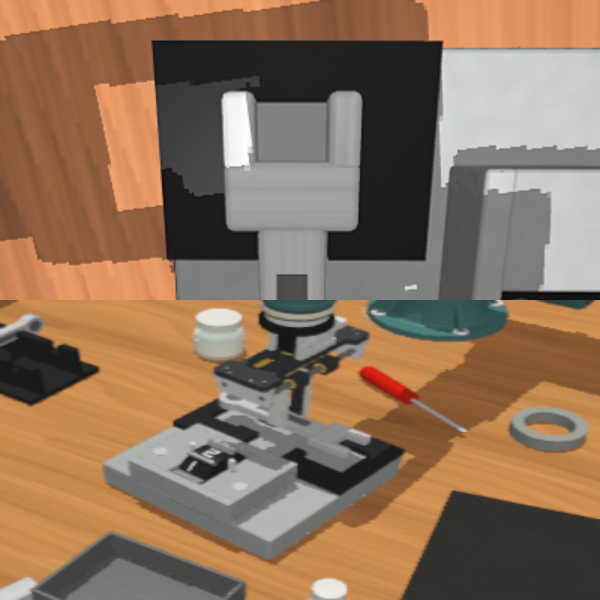

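```bash
python3 fit.py w4 506 37 -7.9
```

```text
nest [507.75  36.95  -8.04] 2243.439513935162 dark 17256.885914441275
```

```bash
python3 - <<'E'
from h import *
a=np.load('w4.npz');im=a['im'];W=a['W'];m=manip.camera_model('wrist');P=a['P'];mk=np.load('w4_spanner.npz')['mask']
g=im.max(-1).astype(int)
def ray(u,v,z):
    r=W[:3,:3]@[(u-m['cx'])/m['fx'],(v-m['cy'])/m['fy'],1]; return W[:3,3]+r*(z-W[2,3])/r[2]
c,s=np.cos(np.radians(-7.87)),np.sin(np.radians(-7.87)); N=np.array([506.08,37.11])
loc=lambda p:((p[:2]-N)@[c,s],(p[:2]-N)@[-s,c])
for v in (55,70,100,130,150,170,180):
    L=[u for u in range(200,260) if g[v,u]>70 and g[v,u+1]<=70][-1:];
    Rr=[u for u in range(380,440) if g[v,u]<=70 and g[v,u+1]>70][:1]
    k=np.where(mk[v])[0]
    out=[v]
    if L: out+=['L',np.round(loc(ray(L[0]+.5,v,55)),1)]
    if Rr: out+=['R',np.round(loc(ray(Rr[0]+.5,v,55)),1)]
    if len(k): out+=['sp',np.round(loc(ray(k.min()-.5,v,90.7)),1),np.round(loc(ray(k.max()+.5,v,90.7)),1)]
    print(*out)
for u in (240,300,340,390):
    col=g[:,u]; T=[v for v in range(20,80) if col[v]>70 and col[v+1]<=70]; B=[v for v in range(150,230) if col[v]<=70 and col[v+1]>70]
    print(u,[np.round(loc(ray(u,v+.5,55)),1) for v in T[-1:]+B[:1]])
# pocket check in w3
E
```

```text
55 L [-57.5 114.9] R [ 61. 115.]
70 L [-57.5 106.3] R [ 61.1 106.4]
100 L [-57.6  88.4] R [61.4 88.6] sp [-24.6  86.2] [24.4 86.3]
130 L [-41.2  69.8] R [61.6 70. ] sp [-24.1  70.8] [24.5 70.9]
150 L [-39.9  56.8] R [61.3 57. ] sp [-24.5  60.1] [24.4 60.2]
170 L [-57.5  43.3] R [61.7 43.6] sp [-23.8  49.1] [24.2 49.2]
180 L [-57.3  36.4] R [61.6 36.7] sp [-12.7  43.4] [13.2 43.5]
240 [array([-45.7, 119.7]), array([-51.3,  27.6])]
300 [array([ -8.9, 119.7])]
340 [array([ 15.6, 119.7]), array([17.8, 27.1])]
390 [array([ 46.2, 119.8]), array([52.3, 27.2])]
```

Emit:
{"op": "play_rows", "data": {"rows": "0.005 0.0018 0.0013 0 0 0;0.012 0.0018 0.0013 0 0 0;0.016 0.0018 0.0013 0 0 0;0.019 0.0018 0.0013 0 0 0;0.021 0.0018 0.0013 0 0 0;0.023 0.0018 0.0013 0 0 0;0.023 0.0018 0.0013 0 0 0"}}

```text
t: 14.32
ee_pos: [509.4, 36.3, 80.3]
tcp_rot: [-0.464, -0.533, -0.465, 0.533]
wrist_force: [-0.1, -1.0, -2.7]
opening: 25.0
```

Emit:
{"op": "play_rows", "data": {"rows": "0.001 0 0 0 0 0;0.002 0 0 0 0 0;0.003 0 0 0 0 0;0.004 0 0 0 0 0;0.004 0 0 0 0 0"}}

```text
t: 14.73
ee_pos: [509.6, 36.4, 76.7]
tcp_rot: [-0.464, -0.533, -0.464, 0.533]
wrist_force: [0.7, 0.4, -3.0]
opening: 25.7
```

Emit:
{"op": "play_rows", "data": {"rows": "0.001 0 0 0 0 0;0.002 0 0 0 0 0;0.002 0 0 0 0 0"}}

```text
t: 14.98
ee_pos: [509.5, 36.3, 74.7]
tcp_rot: [-0.464, -0.533, -0.465, 0.533]
wrist_force: [-0.7, 0.5, -3.5]
opening: 25.5
```

Emit:
{"op": "play_rows", "data": {"rows": "0.001 0 0 0 0 0;0.002 0 0 0 0 0;0.002 0 0 0 0 0"}}

```text
t: 15.23
ee_pos: [509.5, 36.4, 72.6]
tcp_rot: [-0.464, -0.533, -0.465, 0.533]
wrist_force: [-1.1, 1.2, -3.5]
opening: 25.4
```

Emit:
{"op": "play_rows", "data": {"rows": "0.001 0 0 0 0 0;0.0015 0 0 0 0 0;0.0015 0 0 0 0 0"}}

```text
t: 15.48
ee_pos: [509.6, 36.3, 71.2]
tcp_rot: [-0.464, -0.533, -0.464, 0.533]
wrist_force: [1.0, -0.1, -3.4]
opening: 25.4
```

Emit:
{"op": "play_rows", "data": {"rows": "0.001 0 0 0 0 0;0.001 0 0 0 0 0;0.001 0 0 0 0 0"}}

```text
t: 15.73
ee_pos: [509.7, 36.4, 71.2]
tcp_rot: [0.465, 0.533, 0.464, -0.533]
wrist_force: [-2.4, 1.0, 2.1]
opening: 25.7
```

Emit:
{"op": "play_rows", "data": {"rows": "0.001 0 0 0 0 0;0.001 0 0 0 0 0;0.001 0 0 0 0 0"}}

```text
t: 15.98
ee_pos: [509.7, 36.4, 71.1]
tcp_rot: [0.465, 0.533, 0.464, -0.533]
wrist_force: [-5.5, -0.4, 7.5]
opening: 25.7
```

Emit:
{"op": "play_rows", "data": {"rows": "0.001 0 0 0 0 0;0.002 0 0 0 0 0;0.002 0 0 0 0 0;0 0 0 0 0 0"}}

```text
t: 16.32
ee_pos: [510.1, 36.4, 71.2]
tcp_rot: [0.465, 0.534, 0.464, -0.533]
wrist_force: [-0.2, -1.0, -4.1]
opening: 25.3
```

Emit:
{"op": "play_rows", "data": {"rows": "-0.0025 0 0 0 0 0;-0.0025 0 0 0 0 0;-0.0025 0 0 0 0 0;-0.0025 0 0 0 0 0;-0.0025 0 0 0 0 0", "grip": 0.04}}

```text
t: 16.73
ee_pos: [509.7, 36.3, 71.6]
tcp_rot: [-0.464, -0.533, -0.464, 0.533]
wrist_force: [0.3, 0.2, -0.2]
opening: 39.7
```

Emit:
{"op": "play_rows", "data": {"rows": "-0.01 0 0 0 0 0;-0.03 0 0 0 0 0;-0.06 0 0 0 0 0;-0.1 0 0 0 0 0;-0.12 0 0 0 0 0;-0.14 0 0 0 0 0;-0.14 0 0 0 0 0"}}

```text
t: 17.32
ee_pos: [512.2, 36.3, 218.1]
tcp_rot: [0.467, 0.536, 0.462, -0.53]
wrist_force: [0.1, 0.4, 0.6]
opening: 39.8
```

```bash
python3 look.py w5 spanner demag; python3 sp.py w5; python3 fit.py w5 506 37 -7.9; python3 - <<'E'
from h import *
a=np.load('w5.npz');P=a['P'];mk=np.load('w5_spanner.npz')['mask'];q=P[mk];q=q[np.isfinite(q[:,0])]
c,s=np.cos(np.radians(-7.8)),np.sin(np.radians(-7.8));d=q[:,:2]-[507,37];x=d@[c,s];y=d@[-s,c]
for lo in range(-100,100,20):
    k=q[(y>=lo)&(y<lo+20)&(abs(x)<12)]; 
    if len(k)>5: print(lo,len(k),np.median(k[:,2]).round(1))
d=P[...,:2]-[507,37];x=d@[c,s];y=d@[-s,c]
k=(abs(x)>35)&(abs(x)<55)&(abs(y)>40)&(abs(y)<110);print('deck',np.nanmedian(P[k][:,2]))
im=a['im'];save(im[0:330,100:600],'w5c',1.5)
E
```

```text
17.3167 [512.2  36.3 218.1] [0.1 0.4 0.6] 39.78144682423784 [-0.04 -0.    1.48 -0.    1.65  0.1 ]
spanner 0.76 [308. 172.] 4865 med [509.  55.  59.] rect [510.7  36.5] [186.8  49.8] 83.2 z [57. 61.]
demag 0.62 [381. 168.] 39818 med [585.  53.  54.] rect [588.6  31.7] [302.8 278.7] 1.1 z [ 42. 105.]
z 59.48025551473319 tcp [509.28542108  36.36893892 210.99088785]
32 yaw 82.22216544968684 origin [509.61897263  35.31648566] jaw end 198.95948175952233 resid [ 0.5  0.5  0.5 -0.1 -0.2 -0.2 -0.2 -0.2 -0.2 -0.2 -0.3 -0.3 -0.3 -0.3
 -0.3  0.2  0.2  0.2  0.1  0.1  0.1  0.1  0.1  0.   0.  -0.1 -0.1 -0.1
 -0.1 -0.2  0.4  0.3]
nest [507.95  36.98  -7.83] 1325.6379109020459 dark 10109.423009292666
-100 204 59.6
-80 347 59.7
-60 348 59.5
-40 343 59.6
-20 357 59.7
0 385 59.7
20 397 59.5
40 458 59.5
60 260 59.2
80 25 57.9
deck 53.54527742378394
```

View pics/w5c.png

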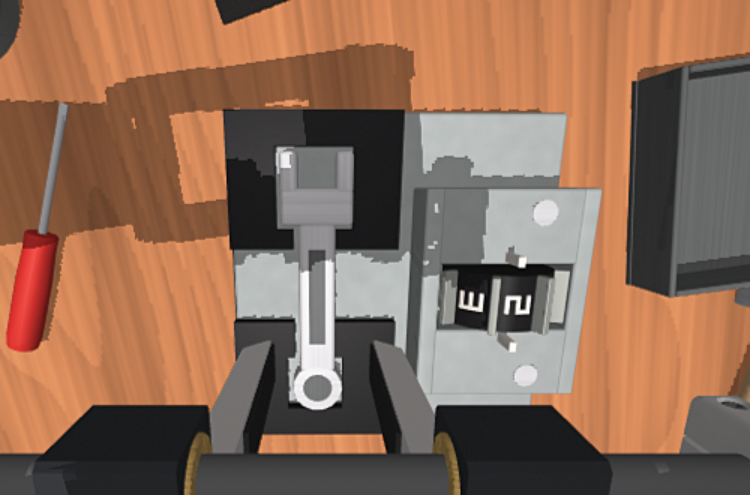

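```bash
python3 - <<'E'
from h import *
s=st();print(s['t'],s['ee_pos'])
go([645,18,240],yawR(82.15),(yawR(-7.8),np.array([509.3,36.4,212])))
E
```

```text
17.4667 [509.28542108  36.36893892 210.99088785]
shift m [-0.028   0.1369 -0.0002] turn [-89.95   0.     0.  ]
```

Emit:
{"op": "play_rows", "data": {"rows": "-0.028 0.04 0 -7 0 0;-0.028 0.08 0 -14 0 0;-0.028 0.137 0 -90 0 0;-0.028 0.137 0 -90 0 0;-0.028 0.137 0 -90 0 0;-0.028 0.137 0 -90 0 0;-0.028 0.137 0 -90 0 0;-0.028 0.137 0 -90 0 0;-0.028 0.137 0 -90 0 0;-0.028 0.137 0 -90 0 0;-0.028 0.137 0 -90 0 0;-0.028 0.137 0 -90 0 0", "grip": 0.0}}

```text
t: 18.47
ee_pos: [644.5, 17.6, 236.6]
tcp_rot: [0.701, 0.073, 0.705, -0.073]
wrist_force: [-0.1, -0.3, 0.3]
opening: 0.5
```

Emit:
{"op": "play_rows", "data": {"rows": "0 0 0 -7.1 0 0;0 0 0 -7.1 0 0;0 0 0 -7.1 0 0;0 0 0 -7.1 0 0"}}

```text
t: 18.8
ee_pos: [644.9, 17.6, 238.3]
tcp_rot: [0.705, 0.033, 0.707, -0.033]
wrist_force: [-0.3, 0.3, -0.1]
opening: 0.5
```

```bash
python3 look.py w6 demag; python3 fit.py w6 508 37 -7.9;python3 - <<'E'
from h import *
r,p=Rt();print('toolYyaw',np.degrees(np.arctan2(r[1,1],r[0,1])),p)
a=np.load('w6.npz');save(a['im'],'w6b',1.25);P=a['P']
c,s=np.cos(np.radians(-7.85)),np.sin(np.radians(-7.85));d=P[...,:2]-[507.9,37];x=d@[c,s];y=d@[-s,c];z=P[...,2]
b=(abs(y)<14)&(x>75)&(x<180)&(z>70)&(z<125)
for lo in range(76,180,3):
    k=z[b&(x>=lo)&(x<lo+3)]
    if len(k): print(lo,len(k),np.percentile(k,[10,50,90]).round(1))
b=(abs(y)>19)&(abs(y)<40)&(z>95)&(z<125)&(x>80)&(x<175); print('pointers',b.sum(),x[b].min(),x[b].max(),np.median(x[b]),np.median(y[b&(y>0)]),np.median(y[b&(y<0)]))
E
```

```text
18.8 [644.9  17.6 238.3] [-0.3  0.3 -0.1] 0.538306562199682 [-0.06  0.3   1.1  -0.    1.74 -1.54]
demag 0.78 [315. 121.] 43021 med [569.  28.  53.] rect [584.9  24.4] [273.8 271.8] 82.9 z [ 42. 104.]
nest [508.05  36.25  -8.13] 2415.035129579873 dark 12323.41383343127
toolYyaw 84.74299940507984 [645.20594472  17.56572294 239.15083625]
76 85 [85.6 86.6 87.4]
79 83 [85.  86.2 87.1]
82 55 [85.5 87.1 89. ]
85 83 [87.7 88.4 89.5]
88 84 [86.5 87.2 88.1]
91 79 [85.  86.  86.8]
94 99 [86.5 89.3 91.1]
97 96 [91.1 92.8 94.7]
100 91 [94.5 96.2 97.1]
103 98 [ 96.9  98.5 100. ]
106 139 [ 98.8 108.8 110.6]
109 92 [109.6 110.7 111.6]
112 50 [102.9 105.4 108.7]
115 98 [102.4 103.2 104.2]
118 88 [103.3 104.3 105.4]
121 88 [103.3 104.3 105.5]
124 90 [103.9 104.8 105.9]
127 76 [103.6 104.3 105.5]
130 88 [103.1 103.8 105.2]
133 66 [102.2 103.1 104. ]
136 108 [101.9 103.2 105.5]
139 116 [106.2 108.7 110.5]
142 76 [108.4 109.6 110.5]
145 7 [107.7 108.2 108.6]
148 37 [93.6 94.4 95.8]
151 50 [89.9 91.4 93.6]
154 32 [85.2 87.7 89.2]
157 66 [83.2 84.  85.2]
160 74 [83.9 84.9 86. ]
163 81 [85.1 86.2 87. ]
166 64 [82.4 84.9 86.6]
169 71 [85.6 86.4 87.3]
172 62 [85.5 86.3 87.2]
175 15 [85.1 86.5 87.7]
pointers 83 122.78219317411855 127.10477559591851 123.97391803364705 26.648211402467812 -26.997601104335036
```

View pics/w6b.png

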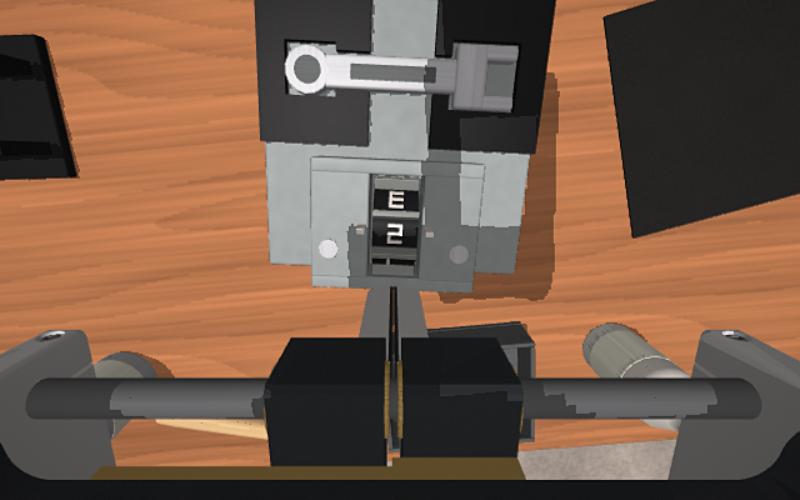

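Emit:
{"op": "play_rows", "data": {"rows": "0 0.001 -0.02 1.3 0 0;0 0.0025 -0.0448 2.6 0 0;0.03 0.0025 -0.0448 2.6 0 0;0.07 0.0025 -0.0448 2.6 0 0;0.09 0.0025 -0.0448 2.6 0 0;0.102 0.0025 -0.0448 2.6 0 0;0.108 0.0025 -0.0448 2.6 0 0;0.108 0.0025 -0.0448 2.6 0 0;0.108 0.0025 -0.0448 2.6 0 0"}}

```text
t: 19.65
ee_pos: [601.9, 24.0, 133.3]
tcp_rot: [0.706, 0.048, 0.705, -0.048]
wrist_force: [0.3, -0.4, -0.1]
opening: 0.4
```

```bash
cat > loc.py <<'E'
from h import *
P=[];
s=st();p=np.array(s['ee_pos']);c,sn=np.cos(np.radians(-7.85)),np.sin(np.radians(-7.85));d=p[:2]-[507.9,37];r,_=Rt(s)
print('local',(d@[c,sn]).round(1),(d@[-sn,c]).round(1),p[2].round(1),'yaw',np.degrees(np.arctan2(r[1,1],r[0,1])).round(2),'F',np.round(s['wrist_force'],1),s['t'])
E
python3 loc.py
```

```text
local 94.9 -0.0 133.3 yaw 82.22 F [ 0.3 -0.4 -0.1] 19.65
```

Emit:
{"op": "play_rows", "data": {"rows": "0.001 0 0 0 0 0;0.001 0 0.004 0 0 0;0.001 0 0.008 0 0 0;0.001 0 0.012 0 0 0;0.001 0 0.016 0 0 0;0.001 0 0.016 0 0 0"}}

```text
t: 20.15
ee_pos: [618.0, 21.7, 131.1]
tcp_rot: [0.706, 0.048, 0.705, -0.048]
wrist_force: [-0.1, -1.3, 0.3]
opening: 0.6
```

```bash
python3 loc.py
```

```text
local 111.1 -0.1 131.1 yaw 82.23 F [-0.1 -1.3  0.3] 20.15
```

Emit:
{"op": "play_rows", "data": {"rows": "0.001 0 0.004 0 0 0;0.001 0 0.008 0 0 0;0.001 0 0.012 0 0 0;0.001 0 0.016 0 0 0;0.001 0 0.0185 0 0 0;0.001 0 0.0185 0 0 0"}}

```text
t: 20.65
ee_pos: [635.6, 19.3, 129.2]
tcp_rot: [0.705, 0.048, 0.706, -0.048]
wrist_force: [-1.7, 0.4, -0.3]
opening: 0.5
```

```bash
python3 loc.py
```

```text
local 128.9 -0.1 129.2 yaw 82.23 F [-1.7  0.4 -0.3] 20.65
```

Emit:
{"op": "play_rows", "data": {"rows": "-0.02 0 0 0 0 0;-0.022 0 0 0 0 0;-0.022 0 -0.018 0 0 0;-0.022 0 -0.0355 0 0 0;-0.022 0 -0.0355 0 0 0;-0.01 0 -0.0355 0 0 0;0 0 -0.0355 0 0 0;0 0 -0.0355 0 0 0"}}

```text
t: 21.32
ee_pos: [599.1, 24.1, 126.2]
tcp_rot: [0.704, 0.048, 0.707, -0.048]
wrist_force: [-0.7, -0.2, -0.9]
opening: 0.7
```

```bash
python3 loc.py
```

```text
local 92.1 -0.3 126.2 yaw 82.23 F [-0.7 -0.2 -0.9] 21.3167
```

Emit:
{"op": "play_rows", "data": {"rows": "0 0 0.004 0 0 0;0 0 0.009 0 0 0;0 0 0.014 0 0 0;0 0 0.019 0 0 0;0 0 0.024 0 0 0;0 0 0.028 0 0 0;0 0 0.032 0 0 0;0 0 0.0345 0 0 0;0 0 0.0355 0 0 0;0 0 0.0355 0 0 0"}}

```text
t: 22.15
ee_pos: [635.5, 19.4, 129.5]
tcp_rot: [0.705, 0.048, 0.705, -0.048]
wrist_force: [-0.6, -0.3, -0.4]
opening: 0.6
```

```bash
python3 loc.py
```

```text
local 128.8 -0.0 129.5 yaw 82.23 F [-0.6 -0.3 -0.4] 22.15
```

Emit:
{"op": "play_rows", "data": {"rows": "-0.02 0 0 0 0 0;-0.05 0 0 0 0 0;-0.08 0 0.005 0 0 0;-0.1 0 0.01 0 0 0;-0.11 0 0.01 0 0 0;-0.11 0 0.01 0 0 0;-0.11 0 0.01 0 0 0"}}

```text
t: 22.73
ee_pos: [645.2, 18.1, 239.7]
tcp_rot: [0.706, 0.048, 0.705, -0.048]
wrist_force: [-0.6, -0.1, -0.8]
opening: 0.4
```

```bash
cat > wh.py <<'E'
from h import *
import sys
n=sys.argv[1]
a=np.load(n+'.npz');P=a['P'];save(a['im'][100:240,220:420],n+'c',3)
c,s=np.cos(np.radians(-7.85)),np.sin(np.radians(-7.85));d=P[...,:2]-[507.9,37];x=d@[c,s];y=d@[-s,c];z=P[...,2]
b=(abs(y)>19)&(abs(y)<40)&(z>95)&(z<125)&(x>80)&(x<175);xp=np.median(x[b]);print('pointer x',xp,x[b].min(),x[b].max())
b=(abs(y)<15)&(x>100)&(x<150)&(z>95)&(z<120)
xs=x[b]-xp;zs=z[b]+1.3-70;r=np.hypot(xs,zs);t=np.degrees(np.arctan2(xs,zs))
k=r>40.5
h,e=np.histogram(t[k],bins=np.arange(-45,46,3));print(list(zip(e[:-1].astype(int),h)))
for lo,hi in((-38,-5),(5,38)):
    q=t[k&(t>lo)&(t<hi)]; q2=t[(r>42)&(t>lo)&(t<hi)]; print('rib',len(q),q.min() if len(q) else 0,q.max() if len(q) else 0,np.median(q),np.median(q2))
E
python3 look.py w7; python3 wh.py w7; python3 wh.py w6
```

```text
22.7333 [645.2  18.1 239.7] [-0.6 -0.1 -0.8] 0.38175936574486247 [-0.06  0.3   1.1  -0.    1.74 -1.5 ]
pointer x 123.95749452138307 122.78987490636818 127.13580986713512
[(np.int64(-45), np.int64(0)), (np.int64(-42), np.int64(0)), (np.int64(-39), np.int64(0)), (np.int64(-36), np.int64(0)), (np.int64(-33), np.int64(0)), (np.int64(-30), np.int64(0)), (np.int64(-27), np.int64(28)), (np.int64(-24), np.int64(68)), (np.int64(-21), np.int64(94)), (np.int64(-18), np.int64(0)), (np.int64(-15), np.int64(0)), (np.int64(-12), np.int64(0)), (np.int64(-9), np.int64(0)), (np.int64(-6), np.int64(0)), (np.int64(-3), np.int64(0)), (np.int64(0), np.int64(0)), (np.int64(3), np.int64(0)), (np.int64(6), np.int64(0)), (np.int64(9), np.int64(0)), (np.int64(12), np.int64(0)), (np.int64(15), np.int64(0)), (np.int64(18), np.int64(98)), (np.int64(21), np.int64(63)), (np.int64(24), np.int64(37)), (np.int64(27), np.int64(0)), (np.int64(30), np.int64(0)), (np.int64(33), np.int64(0)), (np.int64(36), np.int64(0)), (np.int64(39), np.int64(0)), (np.int64(42), np.int64(0))]
rib 190 -24.92640430219534 -18.20312218358867
[... 545 characters left out ...]
t64(0)), (np.int64(-9), np.int64(0)), (np.int64(-6), np.int64(0)), (np.int64(-3), np.int64(0)), (np.int64(0), np.int64(0)), (np.int64(3), np.int64(0)), (np.int64(6), np.int64(0)), (np.int64(9), np.int64(0)), (np.int64(12), np.int64(0)), (np.int64(15), np.int64(0)), (np.int64(18), np.int64(1)), (np.int64(21), np.int64(126)), (np.int64(24), np.int64(57)), (np.int64(27), np.int64(21)), (np.int64(30), np.int64(0)), (np.int64(33), np.int64(0)), (np.int64(36), np.int64(0)), (np.int64(39), np.int64(0)), (np.int64(42), np.int64(0))]
rib 188 -22.94909734300541 -15.825239342067848 -19.054456370569852 -19.239814596944534
rib 205 20.85466511327608 28.770045816418893 23.149425524760428 23.772470332883554
```

View pics/w7c.png

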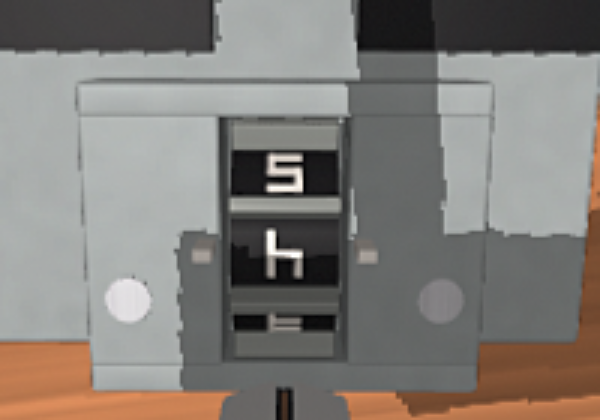

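```bash
python3 - <<'E'
from h import *
P=np.load('w7.npz')['P'];c,s=np.cos(np.radians(-7.85)),np.sin(np.radians(-7.85));d=P[...,:2]-[507.9,37];x=d@[c,s];y=d@[-s,c]
for lo in range(-95,95,30):
    k=(abs(x)<10)&(y>=lo)&(y<lo+30); q=P[k][:,2]; print(lo,np.nanmedian(q[q>50]).round(1),end=' ')
q=(abs(x)>35)&(abs(x)<55)&(abs(y)>40)&(abs(y)<110);print('deck',np.nanmedian(P[q][:,2]))
im,dd,P2,W,m=grab('top')
for l in('spanner','ring_spanner'):
    for o in manip.masks_of(l,'top')[:1]:
        q=P2[o['mask']];print(l,o['score'],np.nanmedian(q,0).round())
s=st();print(s['t'],s['wrist_force'],s['dq'])
manip.sign_off()
E
```

```text
-95 59.8 -65 59.6 -35 59.6 -5 59.7 25 59.4 55 59.6 85 53.5 deck 53.516613411558126
spanner 0.73 [520.  59.  60.]
ring_spanner 0.68 [ 492. -415.   70.]
22.9333 [-0.01973147  0.46751102 -0.35005316] [ 0.00013035  0.00081922 -0.00895522  0.00098151  0.00377707  0.00085501]
the job is handed in; nothing more can be done
```

The job is done and handed in at about 22.9 s of the 72 s allowed; the sign-off itself gave no verdict.

- **Mat:** I took the open-ended spanner from its slot and set its edge down on the mat leaning about 42°. It toppled flat when I let go, and the wrist picture showed it lying flat on the mat.
- **Recess:** I took it again, lowered it into the recess until the floor pushed back, and pressed it a little further. The highest force I read was about 8 N. Its upper face measured level along its length and about 6.1 mm above the deck, where home is 6 mm.
- **Timer wheel:** Two fingertip strokes took it from 2 to 4. The ribs beside the 4 measured −21.4° and +21.3° from the pointers. My estimates of the pointer position differed by up to about 1 mm, so the wheel could be off by about 1°.
- **Other checks:** The ring spanner is still in its slot. At hand-in the arm was still, about 100 mm clear of the wheel, with no contact force.

Two readings disagreed along the way:

- **Recess position:** It differed by about 2 mm between two wrist views. I used the closer view, and the spanner went in without catching.
- **Arm position:** The reported position was off by 1 to 3 mm at times, up to about 7 mm in height just after a fast lift.

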